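# Open the tonewood chest's combination lock and present its shackle

### The arm

A 6-joint arm with a two-finger parallel gripper is mounted at the origin on the work surface. World frame = base frame: x ahead of the robot, y to its left, z up, the work surface at z = 0. Lengths are in m, angles in rad, forces in N, time in s.
With the tool pointing down it reaches from about 0.375 to 0.925 m from the base axis. Payload 5.7 kg.
Tool frame: the origin (TCP) lies on the centre line of the jaws, within the pads' length; the fingertips stand 22 mm ahead of it and the grasp point (between the pads) lies 3 mm ahead of it (r.tip_extent is the distance from the TCP to the fingertips, in m); z points along the fingers, y is the line along which they close (so a half turn about z gives the same grasp; the last joint's range is limited). The gripper opens to 88 mm and grips with 3 to 60 N. Pads are 20 mm wide; open, the fingers measure 115 mm over their backs; the gripper's body (75 mm by 178 mm) begins 61 mm behind the grasp point.
Start: joints at [-1.277, 0.359, 1.51, -0, 1.272, -0.115], TCP at [0.238, -0.551, 0.245] pointing down, gripper open.
Joint ranges: [-2.97, 2.97], [-1.01, 2.36], [0.21, 2.38], [-0.96, 4.11], [0.2, 2.71], [-2.98, 2.98]. Speed limits (rad/s): [2.39, 2.39, 3.14, 3.14, 3.14, 3.14].

### API

Orientations are given as a 3x3 rotation matrix whose columns are the frame's x, y, z axes.
In Python, from bench import r, imaging gives the robot as it stands. The module is installed in compiled form; this text tells all that it offers.
- The arm moves only by the tool carry_out, never from a script. Its argument "deltas" is a list of rows, each an object with "fingers": the closure, from 0 (fully open) to 1 (shut); "xyz": the shift along the tool's x, y, z in mm, a list of three; "angular": the turn, a rotation vector about the tool's x, y, z in units of 6 degrees (1.0 is 6 degrees), a list of three. In form: [{"fingers": fingers, "xyz": [x, y, z], "angular": [rx, ry, rz]}, ...]. A call has 1 to 12 rows; each row is the pose to reach, as a shift and turn from the pose commanded when the call began, along the tool's axes at that moment; what a row does not reach only later rows make up. A row lasts 1/12 s, in which the tool goes at most 41.7 mm and 7.16 degrees, less where a joint would pass 70% of its speed; a pose out of reach is approached as far as the arm can. A call with a gripper value outside its range is refused whole. The fingers move at their own pace and stop on an object; "grip_force" is the grip in N (left out, the last holds). Time passes only in rows, so rows that repeat a pose let the fingers close. It gives the time, the measured TCP pose, the force, the opening and the grip force at its end, in the units of the state.
- r.state(): the state, without advancing time (a new reading comes with each control period).
- imaging.read_camera(name): name is "side" or "top" or "wrist"; returns the picture (420x560x3 uint8, red, green, blue); there is no depth.
- imaging.camera_info(name): a dict with "fx", "fy", "cx", "cy" (pixels), "R" (3x3) and "t" (3): a world point X has camera coordinates R X + t. Camera axes: x right, y down, z forward; pixel columns grow to the right and rows downward; lengths in m; the calibration is good to about 2 mm. A picture is of the moment at which its call begins: read the wrist's pose just before it. camera_info takes no time and is no camera call; for the wrist camera it gives the pose at the moment of the call.
- r.close_job(): hands the job in; it is judged then, once.
The state is a dict: "time": time; "qpos": joint angles; "qvel": joint speeds; "tau": joint torques, N m; "tool_pos": TCP position; "eef_rot": TCP orientation; "wrist_force": force on the tool from outside, world axes, zero at the start; "wrist_torque": the same for the moment, N m; "gripper_width": finger opening in m; "gripper_force": force on a finger pad.
Only numpy, scipy, OpenCV 4.12 (cv2) and the standard library are available. Lean on these libraries where they do the work, as an engineer would, in place of code of your own. Each camera call takes 0.05 s, during which the arm holds its last target. There are 200 camera calls.

### The job

Turn the lock dial on the wooden chest, click by click, until its pointed end clicks in pointing straight at the shackle, then pull the U-shaped shackle straight up out of the lock by its bow. Present the shackle for inspection over the middle of the flat light pad: upright with its legs down, the leg ends roughly 10 cm above the pad, and finish holding it there in the gripper, still - do not put it down or let go. Leave the other things on the bench where they are.

Things in the scene. Friction and masses are not known exactly. Their poses are not given: they have to be found in the camera images.
- chest: Closed wooden chest, fixed, 220 (x) x 200 (y) x 75 mm tall, a 133 x 96 mm metal lock plate flush in its lid. Origin: centre of the underside; z up. The dial's vertical axis is at x = -42, y = 0 mm; the shackle stands at x = +30 mm, its legs in two slots at y = +22 and -22 mm, so the chest's +x leads from the dial to the shackle.
- dial (a joint): Dial angle (rad), anticlockwise from above; 0: its point aims along the chest's +x at the shackle. Only there (within 0.1) is the shackle free; elsewhere it lifts 2 mm and stops. Range -0.7 to 1.75, starts at 0.6 to 1.5: turn it clockwise. A sprung pawl gives a click (rest) every 0.35 rad, 0 among them; the next one takes about 0.06 N m; it stays where left.
- dial_grip (a point): On the dial's axis 30 mm above the lid, turning with it: x to the pointed end, z up. The dial: a round skirt 48 mm across, top 9 mm above the lid; on it a black bar grip 14 mm wide, 43 mm long (18 mm to the blunt end, 25 mm to the point), 9 to 37 mm above the lid, a white line on top towards the point. Keep fingertips above the skirt.
- shackle: Loose steel U, about 0.2 kg, 12 mm round bar: two legs 44 mm apart (y = +-22 mm), 105 mm long, joined by the bow on top. Origin: midway between leg ends; z up to the bow, y along it. Each leg has a toe reaching 16 mm to -x near its end. Seated: origin 45 mm below the lid's top, axes as the chest's, 1.5 mm play; lift straight up over 45 mm to clear.
- shackle_bow (a point): Middle of the bow's bar (round, 12 mm thick, straight for 28 mm along y), 105 mm above the shackle's origin, 60 mm above the lid when seated. Axes as the shackle's. Grasp the bar across its thickness, fingers closing along x.
- light_pad: Flat light pad, fixed, 150 x 150 x 12 mm, pale paper-coloured face in a grey frame, on one side of the chest (left or right varies). Origin: centre of the underside; its face is 12 mm above.
- bench_hook: Plywood bench hook, fixed, 150 x 150 x 14 mm with a raised fence along one edge to 36 mm; not used, on the other side of the chest. Origin: centre of the underside.
- varnish_jar: Bystander: amber glass jar with black cap, 52 mm across, 70 mm tall. Leave it alone.
- spool_clamp: Bystander: wooden spool clamp, 36 mm across, 61 mm tall. Leave it alone.
- thumb_plane: Bystander: small brass thumb plane, 75 x 30 mm, 25 mm tall. Leave it alone.
- ebony_blank: Bystander: dark wood blank 100 x 35 x 18 mm. Leave it alone.
- gouge: Bystander: gouge with a round wooden handle, lying. Leave it alone.
- mallet: Bystander: wooden mallet, lying. Leave it alone.
Things that resemble listed ones, but are neither listed nor needed, are in the scene too. Several things have the shape of the shackle; the one meant has the colours described above.

How it is judged:
By the outcome, as a careful person would: the job done as asked, in the order asked, and still so for the second after the job is handed in, while the arm keeps its last pose, push and grip.
It also fails if it takes over 54 s, if anything falls off the work surface, if the arm or the gripper's body presses on something with over 40 N, if the wrist force passes 120 N, or if a joint passes its speed limit or range.

## Working session

There is one attempt and no reset: what is moved stays moved. The work goes in short steps, Python scripts to look and compute and a tool call to move; the robot and the scene stay as the last step left them, time stands still between calls to the robot, and variables do not carry over. Pictures are saved under pics/ and viewed, at most 10 in all, crops included, and the job is handed in when it is done.

Besides the shell and the picture viewer there is one more tool, called after "Call:" as a command line: name --argument value ..., lists and objects as JSON in quotes. carry_out: Moves the arm, as the interface text tells. Its arguments: {"type":"object","properties":{"deltas":{"type":"array","items":{"type":"object","properties":{"fingers":{"type":"number"},"xyz":{"type":"array","items":{"type":"number"}},"angular":{"type":"array","items":{"type":"number"}}}}},"grip_force":{"type":"number"}},"required":["deltas"]}

```bash
mkdir -p pics; python3 - <<'E'
from bench import r, imaging
import cv2,numpy as np
for n in ["top","side"]:
    im=imaging.read_camera(n); cv2.imwrite(f"pics/{n}0.png",im[:,:,::-1])
    print(n,{k:np.round(v,4).tolist() for k,v in imaging.camera_info(n).items()})
s=r.state(); print(s["time"],s["tool_pos"],np.round(s["eef_rot"],3).tolist())
E
```

```text
top {'fx': 396.4115, 'fy': 396.4115, 'cx': 287.5185, 'cy': 209.4115, 'R': [[0.0082, -0.9999, 0.0073], [-0.9821, -0.0095, -0.188], [0.1881, -0.0056, -0.9821]], 't': [-0.0971, 0.5732, 0.9783]}
side {'fx': 413.4688, 'fy': 413.4688, 'cx': 274.2761, 'cy': 209.1357, 'R': [[-0.8249, -0.5652, -0.0009], [-0.4215, 0.6162, -0.6653], [0.3766, -0.5484, -0.7466]], 't': [0.4155, 0.3792, 0.9343]}
0.1 [ 0.23833807 -0.55002152  0.24390076] [[0.918, 0.398, -0.0], [0.398, -0.918, 0.002], [0.0, -0.002, -1.0]]
```

View pics/top0.png

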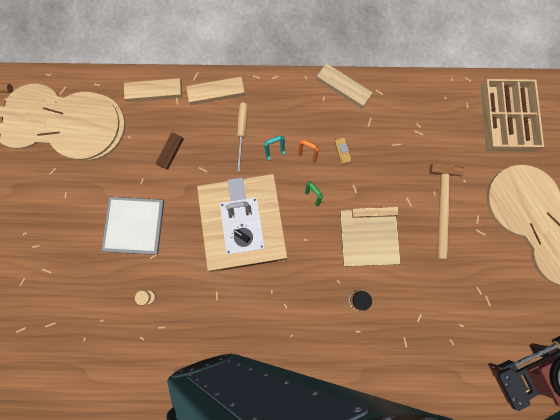

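View pics/side0.png

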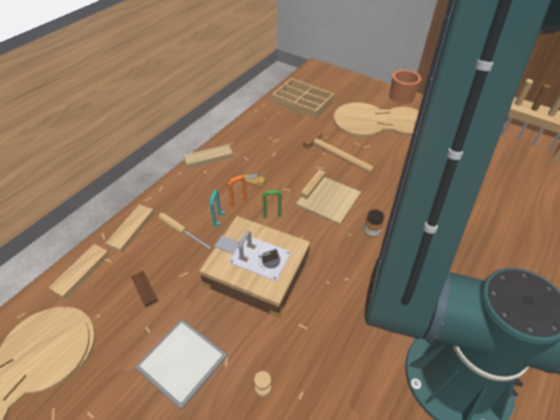

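The top view shows the chest lid at about (242,222), with the lock plate and dial at (243,237) and the steel shackle bow at (238,208). The light pad is at (133,226), and the coloured shackle lookalikes are up at (275-315,150-195). The side view agrees, with the dial near (270,258).

```bash
cat > h.py <<'E'
from bench import r, imaging
import cv2,numpy as np
def ray(n,uv,z,info=None):
    c=info or imaging.camera_info(n); R=np.array(c["R"]);t=np.array(c["t"])
    d=R.T@np.array([(uv[0]-c["cx"])/c["fx"],(uv[1]-c["cy"])/c["fy"],1]); o=-R.T@t
    return o+d*(z-o[2])/d[2]
def proj(n,X,info=None):
    c=info or imaging.camera_info(n); p=np.array(c["R"])@X+np.array(c["t"])
    return np.array([c["fx"]*p[0]/p[2]+c["cx"],c["fy"]*p[1]/p[2]+c["cy"]])
E
python3 - <<'E'
from h import *
im=cv2.imread("pics/top0.png"); hsv=cv2.cvtColor(im,cv2.COLOR_BGR2HSV)
def rect(mask,box,z,name):
    m=np.zeros_like(mask);x0,y0,x1,y1=box;m[y0:y1,x0:x1]=mask[y0:y1,x0:x1]
    m=cv2.morphologyEx(m,cv2.MORPH_OPEN,np.ones((3,3)))
    c=max(cv2.findContours(m,cv2.RETR_EXTERNAL,cv2.CHAIN_APPROX_NONE)[0],key=cv2.contourArea)
    w=np.array([ray("top",p[0],z)[:2] for p in c],np.float32)
    q=cv2.minAreaRect(w); print(name,np.round(q[0],4),np.round(q[1],4),q[2]); return q
white=cv2.inRange(hsv,(0,0,150),(180,60,255))
q=rect(white,(95,185,170,265),.012,"pad")
rect(white,(212,190,270,260),.075,"plate")
tan=cv2.inRange(hsv,(8,50,170),(30,150,255))
rect(tan|white,(190,165,295,280),.075,"lid")
cr=cv2.resize(im[160:285,185:300],None,fx=5,fy=4.8,interpolation=cv2.INTER_CUBIC); cv2.imwrite("pics/crop.png",cr[:, :])
E
```

```text
pad [0.5365 0.3257] [0.1454 0.145 ] 87.3544921875
plate [0.5425 0.0268] [0.163  0.0972] 9.721490859985352
lid [0.5398 0.0309] [0.2254 0.2517] 8.467004776000977
```

View pics/crop.png

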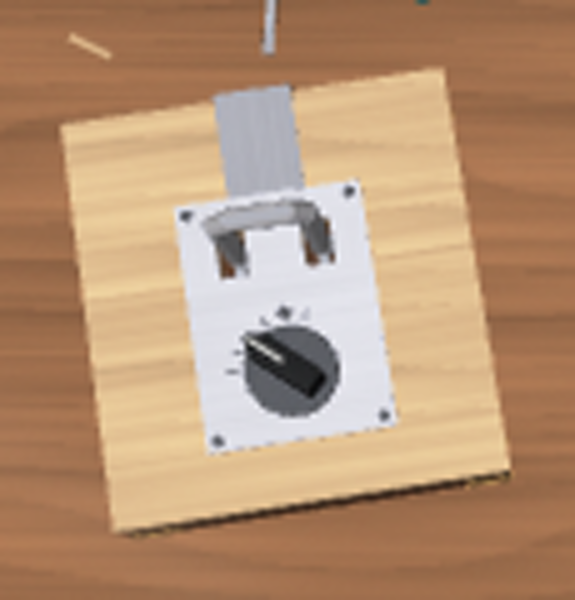

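The crop shows the lid corners at (62,127), (443,70), (510,472) and (113,532). The plate corners are at (177,208), (360,180), (397,422) and (210,452). The dial skirt is centred near (292,370), its point aims up-left at (246,338), and the bow bar runs from (210,222) to (318,208).

```bash
python3 - <<'E'
from h import *
f=lambda p,z:ray("top",(185+(p[0]+.5)/5-.5,160+(p[1]+.5)/4.8-.5),z)[:2]
for nm,P in dict(lid=[(62,127),(443,70),(510,472),(113,532)],plate=[(177,208),(360,180),(397,422),(210,452)]).items():
    W=np.array([f(p,.075) for p in P]); c=W.mean(0)
    ex=(W[0]+W[1]-W[2]-W[3])/2; ey=(W[0]+W[3]-W[1]-W[2])/2
    yaw=np.degrees([np.arctan2(ex[1],ex[0]),np.arctan2(-ey[0],ey[1])])
    print(nm,c,np.linalg.norm(ex),np.linalg.norm(ey),yaw)
    if nm=="lid":
        y=np.radians(yaw.mean()); R=np.array([[np.cos(y),-np.sin(y)],[np.sin(y),np.cos(y)]])
        print("dial pred",c+R@[-.042,0],"bow pred",c+R@[.03,0])
print("dial skirt",f((292,370),.084),"bow",f((265,214),.135))
a,b=f((246,338),.112),f((316,390),.112); d=a-b; print("point",a,b,np.linalg.norm(d),"yaw",np.degrees(np.arctan2(d[1],d[0])))
E
```

```text
lid [0.53832727 0.02584448] 0.21855195363601998 0.19896352413631438 [9.60086868 9.58495998]
dial pred [0.49691457 0.01884532] bow pred [0.56790777 0.03084389]
plate [0.52878075 0.0236129 ] 0.13114065730024907 0.09457217058962664 [9.47574702 9.93839541]
dial skirt [0.49804618 0.01872405] bow [0.57028787 0.02856508]
point [0.51077073 0.03857837] [0.48465724 0.00383751] 0.04346080128383988 yaw 53.06908927217978
```

Call:
carry_out --deltas '[{"fingers":0.2,"xyz":[232,-209,0],"angular":[0,0,-2.2]},{"fingers":0.2,"xyz":[232,-209,0],"angular":[0,0,-2.2]},{"fingers":0.2,"xyz":[232,-209,0],"angular":[0,0,-2.2]},{"fingers":0.2,"xyz":[232,-209,0],"angular":[0,0,-2.2]},{"fingers":0.2,"xyz":[232,-209,0],"angular":[0,0,-2.2]},{"fingers":0.2,"xyz":[232,-209,0],"angular":[0,0,-2.2]},{"fingers":0.2,"xyz":[400,-360,0],"angular":[0,0,-4.4]},{"fingers":0.2,"xyz":[400,-360,0],"angular":[0,0,-4.4]},{"fingers":0.2,"xyz":[400,-360,0],"angular":[0,0,-4.4]},{"fingers":0.2,"xyz":[400,-360,0],"angular":[0,0,-4.4]},{"fingers":0.2,"xyz":[400,-360,0],"angular":[0,0,-4.4]},{"fingers":0.2,"xyz":[400,-360,0],"angular":[0,0,-4.4]}]'

```text
time: 1.1
tool_pos: [0.4467, -0.0938, 0.2446]
eef_rot: [[0.645, 0.764, -0.0], [0.764, -0.645, 0.0], [0.0, -0.0, -1.0]]
wrist_force: [1.6, -0.5, 0.6]
gripper_width: 0.0707
gripper_force: 0.0
```

```bash
cat >> h.py <<'E'
def go(target,yaw):
    s=r.state(); R=s["eef_rot"]; d=R.T@(np.array(target)-s["tool_pos"])*1000
    from scipy.spatial.transform import Rotation as Q
    c,n=np.cos(np.radians(yaw)),np.sin(np.radians(yaw))
    T=np.array([[c,n,0],[n,-c,0],[0,0,-1]])
    a=np.degrees(Q.from_matrix(R.T@T).as_rotvec())/6
    print("t",round(s["time"],2),"pos",s["tool_pos"].round(4),"yaw",np.degrees(np.arctan2(R[1,0],R[0,0])).round(2),"F",np.round(s["wrist_force"],1),"w",round(s["gripper_width"],4),"gf",np.round(s["gripper_force"],1))
    print("xyz",d.round(1),"ang",a.round(2))
E
python3 -c "
from h import *
go([.498,.0188,.244],49.7)
print(r.state()['qpos'])
im=imaging.read_camera('wrist');cv2.imwrite('pics/w0.png',im[:,:,::-1])"
```

```text
t 1.1 pos [ 0.4467 -0.0938  0.2446] yaw 49.81 F [ 1.6 -0.5  0.6] w 0.0707 gf 0.0
xyz [119.1 -33.4   0.6] ang [-0.   -0.    0.02]
[-3.58543275e-01  1.50226426e-01  1.80534265e+00  7.25851881e-05
  1.18617799e+00  3.42861743e-01]
```

View pics/w0.png

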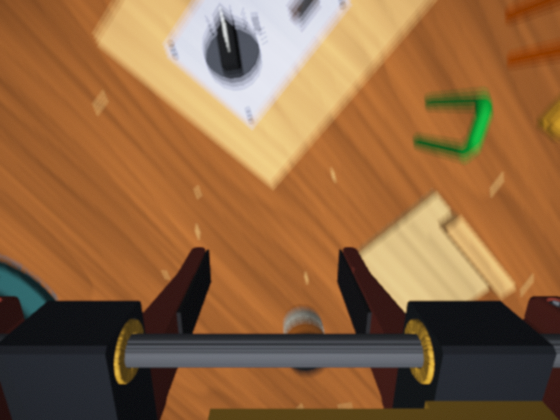

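The wrist view shows the dial at (232,50) with its point up towards (224,12). The image is slightly motion-blurred, so I'll move closer and take another.

Call:
carry_out --deltas '[{"fingers":0.3,"xyz":[25,-17,0],"angular":[0,0,0]},{"fingers":0.3,"xyz":[49,-33,0],"angular":[0,0,0]},{"fingers":0.3,"xyz":[49,-33,0],"angular":[0,0,0]},{"fingers":0.3,"xyz":[49,-33,0],"angular":[0,0,0]},{"fingers":0.3,"xyz":[49,-33,0],"angular":[0,0,0]}]'

```text
time: 1.57
tool_pos: [0.4528, -0.0376, 0.2445]
eef_rot: [[0.645, 0.765, -0.0], [0.765, -0.645, -0.0], [-0.001, -0.0, -1.0]]
wrist_force: [-0.3, 0.3, -0.4]
gripper_width: 0.0613
gripper_force: 0.0
```

```bash
python3 -c "
from h import *
go([.498,.0188,.244],49.7)
i=imaging.camera_info('wrist')
import pickle;pickle.dump(i,open('w1.pkl','wb'))
im=imaging.read_camera('wrist');cv2.imwrite('pics/w1.png',im[:,:,::-1])
print(proj('wrist',np.array([.498,.0188,.112]),i),proj('wrist',np.array([.5135,.0374,.112]),i))"
```

```text
t 1.57 pos [ 0.4528 -0.0376  0.2445] yaw 49.87 F [-0.3  0.3 -0.4] w 0.0613 gf 0.0
xyz [72.3 -1.8  0.5] ang [-0.    0.01  0.03]
[271.51471415 122.57766142] [271.25311056  90.59696927]
```

View pics/w1.png

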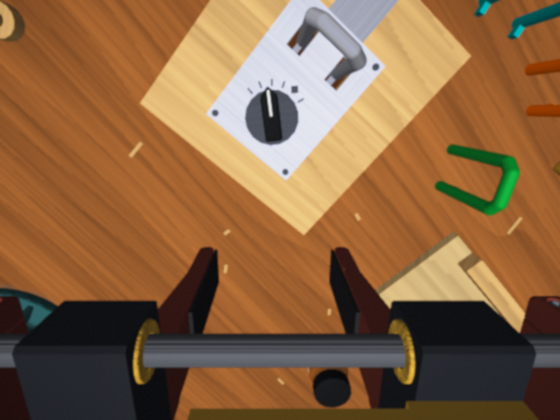

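The dial is at (272,117), and its white line runs from about (270,116) to (266,91). The bow bar runs from (315,15) to (358,58). I'll measure the white line, skirt and bow.

```bash
python3 - <<'E'
from h import *
import pickle
i=pickle.load(open('w1.pkl','rb')); im=cv2.imread('pics/w1.png'); g=im.max(2)
# skirt+grip: dark blob inside white plate
m=np.zeros_like(g); m[84:148,240:305]=(g[84:148,240:305]<150)*255
m=cv2.morphologyEx(m,cv2.MORPH_OPEN,cv2.getStructuringElement(cv2.MORPH_ELLIPSE,(7,7)))
c=max(cv2.findContours(m,0,1)[0],key=cv2.contourArea); (x,y),ra=cv2.minEnclosingCircle(c); e=cv2.fitEllipse(c)
print("skirt",(x,y),ra,e); print(ray('w',e[0],.084,i),"diam m",(ray('w',(x+ra,y),.084,i)-ray('w',(x-ra,y),.084,i)))
# white line: bright within x 258..278,y 86..120 surrounded by black
sub=g[90:118,261:277]; ys,xs=np.where(sub>130)
P=np.array([ray('w',(a+261,b+90),.112,i)[:2] for a,b in zip(xs,ys)])
vx,vy,px,py=cv2.fitLine(P.astype(np.float32),cv2.DIST_HUBER,0,.01,.01).ravel(); print(len(P),"line yaw",np.degrees(np.arctan2(vy,vx)),"pt",px,py)
t=(P-[px,py])@[vx,vy]; print("len",np.ptp(t), "end", np.array([px,py])+t.max()*np.array([vx,vy]))
n=np.array([-vy,vx]); print("axis offset from line", (np.array([.498,.0188])-[px,py])@n)
for z in (.084,.112): print(proj('w',np.array([.498,.0188,z]),i))
print("bow",ray('w',(316,15),.141,i),ray('w',(358,53),.141,i))
cv2.imwrite('pics/z.png',cv2.resize(im[0:160,200:400],None,fx=3.7,fy=3.7,interpolation=cv2.INTER_CUBIC))
E
```

```text
skirt (271.19830322265625, 116.87947082519531) 27.147085189819336 ((271.5994567871094, 118.18895721435547), (50.326236724853516, 52.349403381347656), 72.29280090332031)
[0.49958625 0.02086139 0.084     ] diam m [ 0.03668137 -0.03097051  0.        ]
111 line yaw 58.898815 pt 0.50670296 0.03242845
len 0.02054180626873637 end [0.51159365 0.04053546]
axis offset from line 0.0004121748499872482
[271.73788528 121.22989001]
[271.51471415 122.57766142]
bow [0.56541001 0.05281588 0.141     ] [0.57317255 0.01652953 0.141     ]
```

View pics/z.png

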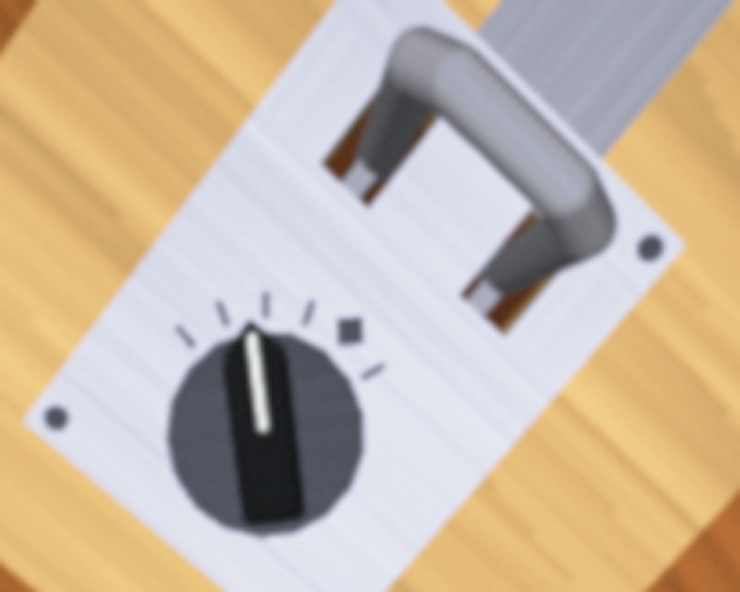

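```bash
python3 -c "
from h import *
go([.4985,.0195,.113],57.5)"
```

```text
t 1.62 pos [ 0.4528 -0.038   0.2446] yaw 49.8 F [ 0.8 -0.6 -0.1] w 0.0612 gf 0.0
xyz [ 73.5  -2.2 131.5] ang [-0.    0.   -1.28]
```

Call:
carry_out --deltas '[{"fingers":0.3,"xyz":[25,-1,20],"angular":[0,0,-0.6]},{"fingers":0.3,"xyz":[50,-2,40],"angular":[0,0,-1.28]},{"fingers":0.3,"xyz":[73.5,-2.2,60],"angular":[0,0,-1.28]},{"fingers":0.3,"xyz":[73.5,-2.2,75],"angular":[0,0,-1.28]},{"fingers":0.3,"xyz":[73.5,-2.2,90],"angular":[0,0,-1.28]},{"fingers":0.3,"xyz":[73.5,-2.2,90],"angular":[0,0,-1.28]},{"fingers":0.3,"xyz":[73.5,-2.2,90],"angular":[0,0,-1.28]}]'

```text
time: 2.2
tool_pos: [0.4981, 0.0193, 0.1541]
eef_rot: [[0.539, 0.843, -0.002], [0.843, -0.539, 0.0], [-0.001, -0.002, -1.0]]
wrist_force: [-0.5, -0.4, 0.4]
gripper_width: 0.0613
gripper_force: 0.0
```

```bash
python3 -c "
from h import *
go([.4985,.0195,.113],57.5)
im=imaging.read_camera('wrist');cv2.imwrite('pics/w2.png',im[:,:,::-1])"
```

```text
t 2.2 pos [0.4981 0.0193 0.1541] yaw 57.41 F [-0.5 -0.4  0.4] w 0.0613 gf 0.0
xyz [ 0.4  0.3 41.1] ang [-0.02  0.01 -0.02]
```

View pics/w2.png

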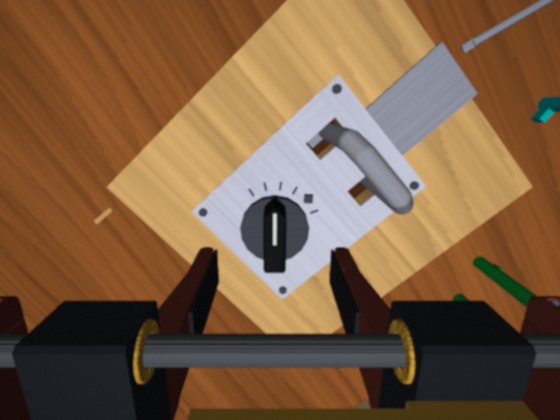

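The bar is upright in the image at x=275, centred between the fingers (218 and 330), so it is well aligned. I'll descend and close.

Call:
carry_out --deltas '[{"fingers":0.3,"xyz":[0.4,0,15],"angular":[0,0,0]},{"fingers":0.3,"xyz":[0.4,0,30],"angular":[0,0,0]},{"fingers":0.3,"xyz":[0.4,0,40],"angular":[0,0,0]},{"fingers":0.3,"xyz":[0.4,0,41],"angular":[0,0,0]},{"fingers":0.6,"xyz":[0.4,0,41],"angular":[0,0,0]},{"fingers":0.9,"xyz":[0.4,0,41],"angular":[0,0,0]},{"fingers":1,"xyz":[0.4,0,41],"angular":[0,0,0]},{"fingers":1,"xyz":[0.4,0,41],"angular":[0,0,0]},{"fingers":1,"xyz":[0.4,0,41],"angular":[0,0,0]},{"fingers":1,"xyz":[0.4,0,41],"angular":[0,0,0]}]' --grip_force 15

```text
time: 3.08
tool_pos: [0.4991, 0.0208, 0.114]
eef_rot: [[0.537, 0.843, 0.001], [0.843, -0.537, 0.0], [0.0, 0.001, -1.0]]
wrist_force: [0.7, -0.2, -1.4]
gripper_width: 0.0247
gripper_force: 0.0
```

```bash
python3 -c "
from h import *
go([.4985,.0195,.113],9.6)"
```

```text
t 3.08 pos [0.4991 0.0208 0.114 ] yaw 57.51 F [ 0.7 -0.2 -1.4] w 0.0247 gf 0.0
xyz [-1.4  0.2  1. ] ang [ 0.   -0.01  7.98]
```

Call:
carry_out --deltas '[{"fingers":1,"xyz":[0,0,0],"angular":[0,0,0]},{"fingers":1,"xyz":[0,0,0],"angular":[0,0,0]},{"fingers":1,"xyz":[0,0,0],"angular":[0,0,0]},{"fingers":1,"xyz":[0,0,0],"angular":[0,0,0]},{"fingers":1,"xyz":[0,0,0],"angular":[0,0,0]},{"fingers":1,"xyz":[0,0,0],"angular":[0,0,0]}]'

```text
time: 3.58
tool_pos: [0.4991, 0.0207, 0.1138]
eef_rot: [[0.537, 0.843, 0.0], [0.843, -0.537, 0.0], [0.0, 0.0, -1.0]]
wrist_force: [0.5, 0.4, 1.7]
gripper_width: 0.0144
gripper_force: 15.0
```

```bash
python3 -c "
from h import *
go([.4985,.0195,.113],9.6)"
```

```text
t 3.58 pos [0.4991 0.0207 0.1138] yaw 57.5 F [0.5 0.4 1.7] w 0.0144 gf 15.0
xyz [-1.4  0.1  0.8] ang [ 0.   -0.    7.98]
```

Call:
carry_out --deltas '[{"fingers":1,"xyz":[0,0,0],"angular":[0,0,0.5]},{"fingers":1,"xyz":[0,0,0],"angular":[0,0,1]},{"fingers":1,"xyz":[0,0,0],"angular":[0,0,1.5]},{"fingers":1,"xyz":[0,0,0],"angular":[0,0,2]},{"fingers":1,"xyz":[0,0,0],"angular":[0,0,2.5]},{"fingers":1,"xyz":[0,0,0],"angular":[0,0,3]},{"fingers":1,"xyz":[0,0,0],"angular":[0,0,3.5]},{"fingers":1,"xyz":[0,0,0],"angular":[0,0,4]},{"fingers":1,"xyz":[0,0,0],"angular":[0,0,4]}]' --grip_force 20

```text
time: 4.33
tool_pos: [0.4991, 0.0208, 0.1138]
eef_rot: [[0.835, 0.55, 0.0], [0.55, -0.835, 0.0], [0.0, 0.0, -1.0]]
wrist_force: [-0.3, 0.3, 2.5]
gripper_width: 0.0136
gripper_force: 20.0
```

```bash
python3 -c "
from h import *
go([.4991,.0207,.113],9.6);print(r.state()['wrist_torque'])"
```

```text
t 4.33 pos [0.4991 0.0208 0.1138] yaw 33.39 F [-0.3  0.3  2.5] w 0.0136 gf 20.0
xyz [-0.   0.1  0.8] ang [ 0.   -0.    3.97]
[-0.05049122  0.0290708  -0.11984869]
```

Call:
carry_out --deltas '[{"fingers":1,"xyz":[0,0,0],"angular":[0,0,0.5]},{"fingers":1,"xyz":[0,0,0],"angular":[0,0,1]},{"fingers":1,"xyz":[0,0,0],"angular":[0,0,1.5]},{"fingers":1,"xyz":[0,0,0],"angular":[0,0,2]},{"fingers":1,"xyz":[0,0,0],"angular":[0,0,2.5]},{"fingers":1,"xyz":[0,0,0],"angular":[0,0,3]},{"fingers":1,"xyz":[0,0,0],"angular":[0,0,3.5]},{"fingers":1,"xyz":[0,0,0],"angular":[0,0,3.97]},{"fingers":1,"xyz":[0,0,0],"angular":[0,0,3.97]},{"fingers":1,"xyz":[0,0,0],"angular":[0,0,3.97]}]'

```text
time: 5.17
tool_pos: [0.499, 0.0208, 0.1138]
eef_rot: [[0.985, 0.171, 0.0], [0.171, -0.985, 0.0], [0.0, -0.0, -1.0]]
wrist_force: [-0.6, 0.0, 3.8]
gripper_width: 0.0137
gripper_force: 20.0
```

```bash
python3 -c "
from h import *
go([.4991,.0207,.113],9.6);print(r.state()['wrist_torque'])"
```

```text
t 5.17 pos [0.499  0.0208 0.1138] yaw 9.82 F [-0.6  0.   3.8] w 0.0137 gf 20.0
xyz [0.1 0.1 0.8] ang [-0.   -0.    0.04]
[0.05043953 0.00711049 0.03381586]
```

Call:
carry_out --deltas '[{"fingers":0.3,"xyz":[0,0,0],"angular":[0,0,0]},{"fingers":0.3,"xyz":[0,0,0],"angular":[0,0,0]},{"fingers":0.3,"xyz":[0,0,0],"angular":[0,0,0]},{"fingers":0.3,"xyz":[0,0,0],"angular":[0,0,0]},{"fingers":0.3,"xyz":[0,0,-20],"angular":[0,0,0]},{"fingers":0.3,"xyz":[0,0,-50],"angular":[0,0,0]},{"fingers":0.3,"xyz":[-10,0,-80],"angular":[0,0,0]},{"fingers":0.3,"xyz":[-30,0,-100],"angular":[0,0,0]},{"fingers":0.3,"xyz":[-30,0,-100],"angular":[0,0,0]},{"fingers":0.3,"xyz":[-30,0,-100],"angular":[0,0,0]}]'

```text
time: 6.0
tool_pos: [0.4694, 0.0157, 0.2145]
eef_rot: [[0.986, 0.168, 0.002], [0.168, -0.986, -0.0], [0.002, 0.0, -1.0]]
wrist_force: [0.3, -0.3, 0.1]
gripper_width: 0.0615
gripper_force: 0.0
```

```bash
python3 -c "
from h import *
go([.569,.031,.24],99.6)
i=imaging.camera_info('wrist')
import pickle;pickle.dump(i,open('w3.pkl','wb'))
im=imaging.read_camera('wrist');cv2.imwrite('pics/w3.png',cv2.resize(im[:,:,::-1],(784,588)))"
```

```text
t 6.0 pos [0.4694 0.0157 0.2145] yaw 9.68 F [ 0.3 -0.3  0.1] w 0.0615 gf 0.0
xyz [100.8   1.6 -25.3] ang [ 2.000e-02 -1.000e-02 -1.499e+01]
```

View pics/w3.png

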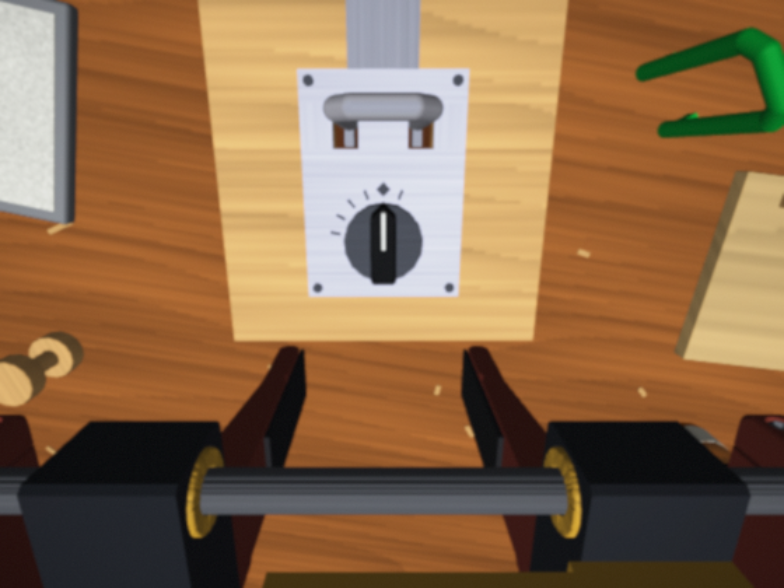

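The point now aims straight at the shackle, on the diamond mark at (383,188), and the bow bar is centred at (383,107).

```bash
python3 -c "
from h import *
import pickle;i=pickle.load(open('w3.pkl','rb'))
im=cv2.imread('pics/w3.png')
print(ray('w',(273.6,76.4),.138,i),ray('w',(273.6,172),.112,i))
c,s=np.cos(np.radians(9.7)),np.sin(np.radians(9.7))
print('by grip',.4991+.072*c,.0208+.072*s)"
```

```text
[0.5699867 0.0333238 0.138    ] [0.50661709 0.02259536 0.112     ]
by grip 0.5700706497743975 0.03293123532868018
```

Call:
carry_out --deltas '[{"fingers":0.3,"xyz":[10,0,-25],"angular":[0,0,-1]},{"fingers":0.3,"xyz":[20,0,-25],"angular":[0,0,-2]},{"fingers":0.3,"xyz":[30,0,-25],"angular":[0,0,-3]},{"fingers":0.3,"xyz":[40,0,-25],"angular":[0,0,-4]},{"fingers":0.3,"xyz":[50,0,-25],"angular":[0,0,-5]},{"fingers":0.3,"xyz":[60,0,-25],"angular":[0,0,-6]},{"fingers":0.3,"xyz":[70,0,-25],"angular":[0,0,-7]},{"fingers":0.3,"xyz":[80,0,-25],"angular":[0,0,-8]},{"fingers":0.3,"xyz":[90,0,-25],"angular":[0,0,-9]},{"fingers":0.3,"xyz":[95,0,-25],"angular":[0,0,-10]},{"fingers":0.3,"xyz":[100,0,-25],"angular":[0,0,-11]},{"fingers":0.3,"xyz":[101,0,-25],"angular":[0,0,-12]}]'

```text
time: 7.05
tool_pos: [0.5698, 0.033, 0.2363]
eef_rot: [[0.139, 0.99, -0.002], [0.99, -0.139, 0.0], [0.0, -0.002, -1.0]]
wrist_force: [0.1, 0.1, 0.6]
gripper_width: 0.0614
gripper_force: 0.0
```

Both estimates put the bow at (0.570, 0.033). The remaining turn is about −1.3 units.

Call:
carry_out --deltas '[{"fingers":0.3,"xyz":[0,0,15],"angular":[0,0,-0.7]},{"fingers":0.3,"xyz":[0,0,30],"angular":[0,0,-1.3]},{"fingers":0.3,"xyz":[0,0,40],"angular":[0,0,-1.3]},{"fingers":0.3,"xyz":[0,0,40],"angular":[0,0,-1.3]},{"fingers":0.3,"xyz":[0,0,40],"angular":[0,0,-1.3]}]'

```text
time: 7.47
tool_pos: [0.5683, 0.0328, 0.1971]
eef_rot: [[0.011, 1.0, -0.003], [1.0, -0.011, 0.0], [0.0, -0.003, -1.0]]
wrist_force: [0.7, -1.0, -0.3]
gripper_width: 0.0616
gripper_force: 0.0
```

```bash
python3 -c "
from h import *
go([.570,.033,.138],99.7)
im=imaging.read_camera('wrist');cv2.imwrite('pics/w4.png',im[:,:,::-1])"
```

```text
t 7.47 pos [0.5683 0.0328 0.1971] yaw 89.38 F [ 0.7 -1.  -0.3] w 0.0616 gf 0.0
xyz [ 0.2  1.9 59.1] ang [-0.03 -0.01 -1.72]
```

View pics/w4.png

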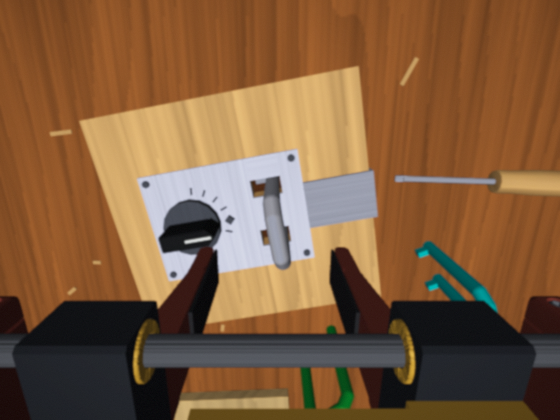

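Here the bow bar runs from (272,185) to (284,265) between the fingers. It is still about 10° off in yaw, so I'll correct that and descend.

Call:
carry_out --deltas '[{"fingers":0.3,"xyz":[0,1,10],"angular":[0,0,-0.9]},{"fingers":0.3,"xyz":[0,1.9,15],"angular":[0,0,-1.72]},{"fingers":0.3,"xyz":[0,1.9,25],"angular":[0,0,-1.72]},{"fingers":0.3,"xyz":[0,1.9,40],"angular":[0,0,-1.72]},{"fingers":0.3,"xyz":[0,1.9,52],"angular":[0,0,-1.72]},{"fingers":0.3,"xyz":[0,1.9,59],"angular":[0,0,-1.72]},{"fingers":0.3,"xyz":[0,1.9,59],"angular":[0,0,-1.72]},{"fingers":0.3,"xyz":[0,1.9,59],"angular":[0,0,-1.72]}]'

```text
time: 8.18
tool_pos: [0.5709, 0.0327, 0.1397]
eef_rot: [[-0.169, 0.986, -0.0], [0.986, 0.169, 0.0], [0.0, -0.0, -1.0]]
wrist_force: [0.4, -0.4, -0.3]
gripper_width: 0.0616
gripper_force: 0.0
```

```bash
python3 -c "
from h import *
go([.570,.033,.138],99.7)"
```

```text
t 8.18 pos [0.5709 0.0327 0.1397] yaw 99.72 F [ 0.4 -0.4 -0.3] w 0.0616 gf 0.0
xyz [ 0.4 -0.8  1.7] ang [-0. -0.  0.]
```

Call:
carry_out --deltas '[{"fingers":0.6,"xyz":[0.3,-0.6,1.5],"angular":[0,0,0]},{"fingers":1,"xyz":[0.3,-0.6,1.5],"angular":[0,0,0]},{"fingers":1,"xyz":[0.3,-0.6,1.5],"angular":[0,0,0]},{"fingers":1,"xyz":[0.3,-0.6,1.5],"angular":[0,0,0]},{"fingers":1,"xyz":[0.3,-0.6,1.5],"angular":[0,0,0]},{"fingers":1,"xyz":[0.3,-0.6,1.5],"angular":[0,0,0]},{"fingers":1,"xyz":[0.3,-0.6,1.5],"angular":[0,0,0]},{"fingers":1,"xyz":[0.3,-0.6,1.5],"angular":[0,0,0]},{"fingers":1,"xyz":[0.3,-0.6,1.5],"angular":[0,0,0]},{"fingers":1,"xyz":[0.3,-0.6,1.5],"angular":[0,0,0]},{"fingers":1,"xyz":[0.3,-0.6,1.5],"angular":[0,0,0]},{"fingers":1,"xyz":[0.3,-0.6,1.5],"angular":[0,0,0]}]' --grip_force 40

```text
time: 9.18
tool_pos: [0.5702, 0.0329, 0.1382]
eef_rot: [[-0.17, 0.985, 0.0], [0.985, 0.17, 0.0], [0.0, 0.0, -1.0]]
wrist_force: [-0.7, -0.0, -0.3]
gripper_width: 0.0111
gripper_force: 40.0
```

```bash
python3 -c "
from h import *
go([.570,.033,.138],99.7)"
```

```text
t 9.18 pos [0.5702 0.0329 0.1382] yaw 99.8 F [-0.7 -0.  -0.3] w 0.0111 gf 40.0
xyz [ 0.1 -0.1  0.2] ang [ 0.   -0.    0.02]
```

Call:
carry_out --deltas '[{"fingers":1,"xyz":[0,0,-2],"angular":[0,0,0]},{"fingers":1,"xyz":[0,0,-4],"angular":[0,0,0]},{"fingers":1,"xyz":[0,0,-6],"angular":[0,0,0]},{"fingers":1,"xyz":[0,0,-8],"angular":[0,0,0]},{"fingers":1,"xyz":[0,0,-8],"angular":[0,0,0]}]'

```text
time: 9.6
tool_pos: [0.5704, 0.0329, 0.1466]
eef_rot: [[-0.17, 0.985, 0.001], [0.985, 0.17, 0.0], [-0.0, 0.001, -1.0]]
wrist_force: [-0.0, 0.3, -2.0]
gripper_width: 0.0111
gripper_force: 40.0
```

```bash
python3 -c "
from h import *
go([.570,.033,.210],99.7);print(r.state()['wrist_torque'])"
```

```text
t 9.6 pos [0.5704 0.0329 0.1466] yaw 99.8 F [-0.   0.3 -2. ] w 0.0111 gf 40.0
xyz [  0.2  -0.3 -63.4] ang [0.01 0.   0.02]
[ 0.01631894 -0.10588507 -0.00523997]
```

Force is -2 N, which is just the shackle's weight, so it is free. Next is the straight lift.

Call:
carry_out --deltas '[{"fingers":1,"xyz":[0,0,-6],"angular":[0,0,0]},{"fingers":1,"xyz":[0,0,-12],"angular":[0,0,0]},{"fingers":1,"xyz":[0,0,-18],"angular":[0,0,0]},{"fingers":1,"xyz":[0,0,-24],"angular":[0,0,0]},{"fingers":1,"xyz":[0,0,-30],"angular":[0,0,0]},{"fingers":1,"xyz":[0,0,-36],"angular":[0,0,0]},{"fingers":1,"xyz":[0,0,-42],"angular":[0,0,0]},{"fingers":1,"xyz":[0,0,-50],"angular":[0,0,0]},{"fingers":1,"xyz":[0,0,-60],"angular":[0,0,0]},{"fingers":1,"xyz":[0,0,-72],"angular":[0,0,0]},{"fingers":1,"xyz":[0,0,-74],"angular":[0,0,0]},{"fingers":1,"xyz":[0,0,-74],"angular":[0,0,0]}]'

```text
time: 10.6
tool_pos: [0.571, 0.0328, 0.2215]
eef_rot: [[-0.17, 0.985, 0.003], [0.985, 0.17, -0.0], [-0.0, 0.002, -1.0]]
wrist_force: [0.3, 0.3, -0.9]
gripper_width: 0.0111
gripper_force: 40.0
```

```bash
python3 -c "
from h import *
go([.5365,.3257,.220],99.7);print(r.state()['wrist_torque'])"
```

```text
t 10.6 pos [0.571  0.0328 0.2215] yaw 99.8 F [ 0.3  0.3 -0.9] w 0.0111 gf 40.0
xyz [294.5  15.9   1.4] ang [0.02 0.   0.02]
[-0.03217309 -0.13540866 -0.01103957]
```

Call:
carry_out --deltas '[{"fingers":1,"xyz":[8,0,-2],"angular":[0,0,0]},{"fingers":1,"xyz":[24,1,-4],"angular":[0,0,0]},{"fingers":1,"xyz":[46,2,-4],"angular":[0,0,0]},{"fingers":1,"xyz":[70,4,-4],"angular":[0,0,0]},{"fingers":1,"xyz":[96,5,-4],"angular":[0,0,0]},{"fingers":1,"xyz":[122,7,-4],"angular":[0,0,0]},{"fingers":1,"xyz":[148,8,-4],"angular":[0,0,0]},{"fingers":1,"xyz":[174,9,-4],"angular":[0,0,0]},{"fingers":1,"xyz":[200,11,-4],"angular":[0,0,0]},{"fingers":1,"xyz":[222,12,-3],"angular":[0,0,0]},{"fingers":1,"xyz":[240,13,-2],"angular":[0,0,0]},{"fingers":1,"xyz":[252,14,-1],"angular":[0,0,0]}]'

```text
time: 11.6
tool_pos: [0.5398, 0.2858, 0.2204]
eef_rot: [[-0.172, 0.985, -0.002], [0.985, 0.172, 0.0], [0.001, -0.002, -1.0]]
wrist_force: [0.3, -0.5, -1.3]
gripper_width: 0.0111
gripper_force: 40.0
```

```bash
python3 -c "
from h import *
go([.5365,.3257,.220],99.7)"
```

```text
t 11.6 pos [0.5398 0.2858 0.2204] yaw 99.88 F [ 0.3 -0.5 -1.3] w 0.0111 gf 40.0
xyz [39.9  3.6  0.4] ang [-0.01 -0.01  0.03]
```

Call:
carry_out --deltas '[{"fingers":1,"xyz":[10,1,0],"angular":[0,0,0]},{"fingers":1,"xyz":[20,2,0],"angular":[0,0,0]},{"fingers":1,"xyz":[30,2,0],"angular":[0,0,0]},{"fingers":1,"xyz":[37,3,0],"angular":[0,0,0]},{"fingers":1,"xyz":[40,3,0],"angular":[0,0,0]},{"fingers":1,"xyz":[40,3,0],"angular":[0,0,0]},{"fingers":1,"xyz":[40,3,0],"angular":[0,0,0]},{"fingers":1,"xyz":[40,3,0],"angular":[0,0,0]},{"fingers":1,"xyz":[40,3,0],"angular":[0,0,0]},{"fingers":1,"xyz":[40,3,0],"angular":[0,0,0]}]'

```text
time: 12.43
tool_pos: [0.5373, 0.323, 0.2213]
eef_rot: [[-0.17, 0.986, 0.0], [0.986, 0.17, -0.0], [-0.0, 0.0, -1.0]]
wrist_force: [0.0, -1.2, -0.4]
gripper_width: 0.0108
gripper_force: 40.0
```

```bash
python3 -c "
from h import *
go([.5365,.3257,.220],99.7);s=r.state();print(abs(s['qvel']).max())
im=imaging.read_camera('side');cv2.imwrite('pics/s9.png',cv2.resize(im[180:420,60:380,::-1],(800,600)))"
```

```text
t 12.43 pos [0.5373 0.323  0.2213] yaw 99.77 F [ 0.  -1.2 -0.4] w 0.0108 gf 40.0
xyz [ 2.8 -0.3  1.3] ang [0.   0.   0.01]
0.0025601048258916247
```

View pics/s9.png

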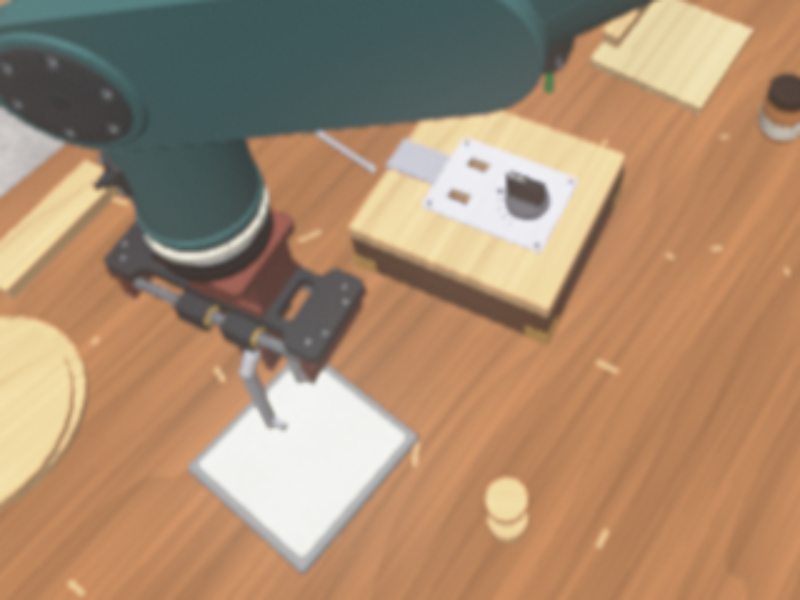

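The side view shows the shackle held above the pad. The near leg runs from about (248,360) to (275,427), and the slots in the chest are empty. I'll compare the leg line with where an upright shackle should project.

```bash
python3 - <<'E'
from h import *
s=r.state();R=s["eef_rot"];p=s["tool_pos"]+R[:,2]*.003
f=lambda X:((proj('side',X)-[60,180])*2.5).round()
for sg in(1,-1):
    b=p+R[:,0]*.022*sg
    print(sg,"bow",f(b),"20 down",f(b-[0,0,.02]),"end",f(b-[0,0,.105]), "toe",f(b-[0,0,.1]-R[:,1]*.016))
print("pad centre",f(np.array([.5365,.3257,.012])))
im=imaging.read_camera('side')
E
```

```text
1 bow [246. 365.] 20 down [251. 377.] end [272. 422.] toe [287. 428.]
-1 bow [279. 318.] 20 down [283. 330.] end [301. 377.] toe [316. 382.]
pad centre [306. 450.]
```

The upright prediction matches (end 272,422; toe 287,428), and so does the pad centre. I'll make a small final trim and let it settle.

Call:
carry_out --deltas '[{"fingers":1,"xyz":[1.5,0,0.5],"angular":[0,0,0]},{"fingers":1,"xyz":[2.5,0,1],"angular":[0,0,0]},{"fingers":1,"xyz":[2.5,0,1],"angular":[0,0,0]},{"fingers":1,"xyz":[2.5,0,1],"angular":[0,0,0]},{"fingers":1,"xyz":[2.5,0,1],"angular":[0,0,0]},{"fingers":1,"xyz":[2.5,0,1],"angular":[0,0,0]},{"fingers":1,"xyz":[2.5,0,1],"angular":[0,0,0]},{"fingers":1,"xyz":[2.5,0,1],"angular":[0,0,0]},{"fingers":1,"xyz":[2.5,0,1],"angular":[0,0,0]},{"fingers":1,"xyz":[2.5,0,1],"angular":[0,0,0]}]'

```text
time: 13.37
tool_pos: [0.5367, 0.326, 0.2202]
eef_rot: [[-0.17, 0.985, -0.0], [0.985, 0.17, 0.0], [0.0, -0.0, -1.0]]
wrist_force: [-0.1, 0.7, -1.6]
gripper_width: 0.0109
gripper_force: 40.0
```

```bash
python3 -c "
from h import *
go([.5365,.3257,.220],99.7);print(abs(r.state()['qvel']).max());print(r.close_job())"
```

```text
t 13.37 pos [0.5367 0.326  0.2202] yaw 99.8 F [-0.1  0.7 -1.6] w 0.0109 gf 40.0
xyz [-0.2 -0.3  0.2] ang [-0.   -0.    0.02]
0.002394419334576429
the job is handed in; nothing more can be done
None
```

I turned the dial to point at the shackle, pulled the shackle straight up, and handed the job in at 13.4 s with it held still and upright, leg ends about 10 cm above the middle of the light pad.

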